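# Hold a slide flush on the tilted reading stage

## Robot

A 6-joint arm with a two-finger parallel gripper is mounted at the origin on the work surface. World frame = base frame: x ahead of the robot, y to its left, z up, the work surface at z = 0. Lengths are in m, angles in rad, forces in N, time in s.
With the tool pointing down it reaches from about 0.3 to 1 m from the base axis. Payload 5.1 kg.
Tool frame: the origin (TCP) lies on the centre line of the jaws, within the pads' length; the fingertips stand 8 mm ahead of it and the grasp point (between the pads) lies 11 mm behind it; z points along the fingers, y is the line along which they close (so a half turn about z gives the same grasp; the last joint's range is limited). The gripper opens to 95 mm and grips with 3 to 60 N. Pads are 20 mm wide; open, the fingers measure 119 mm over their backs; the gripper's body (75 mm by 180 mm) begins 59 mm behind the grasp point.
Start: joints at [1.25, 0.124, 1.65, -0, 1.367, -0.083], TCP at [0.153, 0.632, 0.223] pointing down, gripper open.
Joint ranges: [-2.61, 2.61], [-1.02, 2.33], [0.03, 2.71], [-1.35, 4.49], [0.32, 2.68], [-2.91, 2.91]. Speed limits (rad/s): [2.57, 2.57, 3.14, 3.14, 3.14, 3.14].

## Interface

Orientations are given as [roll, pitch, yaw] about the fixed x, y, z axes, in that order (R = Rz(yaw) Ry(pitch) Rx(roll)).
In Python, from bench import status, optics, job gives the robot as it stands.
- The arm moves only by the shell command python3 -m pendant 'ROWS'. ROWS is text: rows parted by semicolons, each of 7 numbers parted by spaces: the finger opening in m, from 0 to 0.0951, then the shift along the tool's x, y, z in m, then the turn, a rotation vector about the tool's x, y, z in degrees. A call has 1 to 5 rows; each row shifts and turns the commanded pose from where the row before left it, along the tool's axes as they then stand; what a row does not reach is not made up. A row lasts 1/8 s, in which the tool goes at most 62.5 mm and 10.7 degrees, less where a joint would pass 70% of its speed; a pose out of reach is approached as far as the arm can. A call is refused whole if a number of a shift passes 0.0625 or a number of a turn 10.7, either way. A call with a gripper value outside its range is refused whole. The fingers move at their own pace and stop on an object; the grip force is fixed at half the most. Time passes only in rows, so rows that do not move let the fingers close. It gives the time, the measured TCP pose, the force, the opening and the grip force at its end, in the units of the state.
- status.observe(): the state, without advancing time (a new reading comes with each control period).
- optics.read_camera(name): name is "scene" or "side" or "wrist"; returns (picture, depth): 480x640x3 uint8, red, green, blue; 480x640 float32, m along the optical axis (not along the pixel's ray), 0 where there is no reading.
- optics.get_calibration(name): a dict with "intrinsics" (3x3 intrinsics, pixels), "world_to_cam" (4x4, takes a point from world to camera coordinates); the wrist camera has in their place "T_tool_cam" (4x4, takes a point from camera to tool coordinates, whose origin is the TCP and whose axes are the flange's). Camera axes: x right, y up, looking along -z (the intrinsics and any distortion apply to the point x, -y, -z); pixel columns grow to the right and rows downward; lengths in m; the calibration is good to about 2 mm. A picture is of the moment at which its call begins: read the wrist's pose just before it. get_calibration takes no time and is no camera call.
- job.job_done(): hands the job in; it is judged then, once.
The state is a dict: "time": time; "joints": joint angles; "joint_velocities": joint speeds; "effort": joint torques, N m; "ee_pos": TCP position; "eef_rot": TCP orientation; "force": force on the tool from outside, world axes, zero at the start; "moment": the same for the moment, N m; "grip_width": finger opening in m; "grip_force": force on a finger pad.
Only numpy, scipy, OpenCV 4.12 (cv2) and the standard library are available. Lean on these libraries where they do the work, as an engineer would, in place of code of your own. Each camera call takes 0.05 s, during which the arm holds its last target. There are 200 camera calls.

## Task

First seat the loose tilting stage fully home on the reader's two pegs (thick peg through the large hole, thin peg through the small one) and let go of it. Then pick up the yellow slide carrier by its handle, tilt it to match the stage's sloped black face, and press it lightly on that face, flush all over, centred, and lengthwise up the slope. Finish while still gripping the carrier and pressing it flush there; leave the other things on the bench alone.

Things in the scene. Friction and masses are not known exactly. Their poses are not given: they have to be found in the camera images.
- dock: Reader base, fixed: white slab 14 mm high with a blue pad on it, 120 mm wide (y), from x = -85 to +165 mm; beyond x = 105 mm a grey pod rises to 50 mm above the bench. Origin on the bench, under the midpoint of its two upright brass pegs; x runs from the thin to the thick peg, z up. The seated stage rests on the slab: its origin 14 mm straight above this one, axes alike.
- thick_peg (a point): Centre of the top of the reader's thick peg: 13 mm diameter, 22 mm tall above the slab, upper 9 mm tapered to 6 mm diameter; 62 mm to +x of the dock's origin. Axes as the dock's.
- thin_peg (a point): Centre of the top of the reader's thin peg: 9 mm diameter, 22 mm tall above the slab, upper 9 mm tapered to 2 mm diameter; 62 mm to -x of the dock's origin. Axes as the dock's.
- stage: Loose tilting stage, 0.34 to 0.52 kg. Origin: centre of its underside; z up, x from the slope's low to high end. Aluminium slab 160 (x) by 60 by 12 mm; through holes on y = 0: 16 mm at x = +62, 12 mm at x = -62 mm. Mid-part: blue body 90 (x) by 60 mm, up to z = 24 mm, sides flush with the slab's: grip across these 60 mm. The black face plate above is at most 68 mm high.
- face (a point): Centre of the top of the stage's black face plate (90 along x, 56 along y, 6 mm thick, greenish window in the middle). x up the slope, y along the hinge, z square out of the face. Hinged at its low end (stage x = -45, z = 26 mm); slope 10 to 22 degrees, rising to stage +x, different each start; a stiff friction hinge keeps it (1.5 N m).
- carrier: Yellow slide carrier, loose, 0.07 to 0.13 kg, flat on the bench. Origin: centre of its flat underside; z up, x lengthwise. Plate 80 (x) by 40 by 6 mm with a glass slide in its top; above it a bridge handle: bar 62 (x) by 14 mm, z = 18 to 36 mm, on posts at x = -27 and +27 mm. Grip from above across the 14 mm. Same end for end.
- tube_rack: Black tube rack, 86 by 126 by 30 mm, origin under its centre. Stands by; not to be disturbed.
- tip_box: White box of pipette tips with yellow top, 86 by 126 by 57 mm, origin under its centre. Stands by; not to be disturbed.
- trough: White open reagent trough, 45 by 120 by 30 mm, origin under its centre. Stands by; not to be disturbed.
- bottle: Clear bottle with blue cap, 60 mm diameter, 130 mm high, origin under its centre. Stands by; not to be disturbed.
- jar: Amber jar with red cap, 48 mm diameter, 50 mm high, origin under its centre. Stands by; not to be disturbed.
- timer: Grey bench timer, 60 by 60 by 18 mm, origin under its centre. Stands by; not to be disturbed.
Mind the look-alikes: they are no part of the job. Leave any orange look-alike of the stage alone.

How it is judged:
On the way, in this order (a step that is already met when the one before it is completed fails the run):
1. the stage sits fully home on the reader's pegs and has been let go (z of stage in the frame of dock below 0.0175 m and horizontal distance between stage and dock below 0.005 m and angle between the z axis of stage and the z axis of dock, either way round below 0.03 rad and angle between the x axis of stage and the x axis of dock, either way round below 0.07 rad and contact force between the fingers and stage below 0.1 N), for 0.2 s.
2. the carrier is lifted by the fingers, clear of everything (height (world z) of carrier above 0.03 m and contact force between the fingers and carrier above 1 N and contact force between carrier and stage below 0.05 N), for 0.1 s.
At the end, for the whole second after the job is handed in: Stage seated on the pegs (3.5 mm in height, 5 mm in plan, 1.7 deg level, 4 deg yaw). Carrier gripped by the fingers, on the sloped face: flush to 3.4 deg and 3 mm, lengthwise to 8.6 deg, centred to 9 mm each way, pressed with 2 to 25 N, still. Fingers off the stage (z of stage in the frame of dock below 0.0175 m and horizontal distance between stage and dock below 0.005 m and angle between the z axis of stage and the z axis of dock, either way round below 0.03 rad and angle between the x axis of stage and the x axis of dock, either way round below 0.07 rad and angle between the z axis of carrier and the z axis of face, either way round below 0.06 rad and angle between the x axis of carrier and the x axis of face, either way round below 0.15 rad and z of carrier in the frame of face between -0.003 and 0.003 m and x of carrier in the frame of face between -0.009 and 0.009 m and y of carrier in the frame of face between -0.009 and 0.009 m and contact force between carrier and stage between 2 and 25 N and contact force between the fingers and carrier above 1.5 N and contact force between the fingers and stage below 0.3 N and linear speed of carrier below 0.02 m/s); the arm keeps its last pose, push and grip.
It fails at once if one of the other things on the bench is moved more than 40 mm (distance of any of tube_rack, tip_box, trough, bottle, jar, timer from where it was at the start of the episode above 0.04 m).
It fails at once if the carrier is pressed on the stage with more than 60 N (contact force between carrier and stage above 60 N).
It also fails if it takes over 66 s, if anything falls off the work surface, if the arm or the gripper's body presses on something with over 40 N, if the wrist force passes 120 N, or if a joint passes its speed limit or range.

## Working session

There is one attempt and no reset: what is moved stays moved. The work goes in short steps, Python scripts to look and compute and a shell command to move; the robot and the scene stay as the last step left them, time stands still between calls to the robot, and variables do not carry over. Pictures are saved under pics/ and viewed, at most 10 in all, crops included, and the job is handed in when it is done.

```bash
mkdir -p pics; ls
cat > h.py <<'E'
import numpy as np, cv2
from bench import status, optics, job
from scipy.spatial.transform import Rotation as R
def tool():
    s=status.observe(); T=np.eye(4); T[:3,:3]=R.from_euler('xyz',s['eef_rot']).as_matrix(); T[:3,3]=s['ee_pos']; return T
def cam2world(n,T=None):
    c=optics.get_calibration(n)
    return c['intrinsics'],(np.linalg.inv(c['world_to_cam']) if 'world_to_cam' in c else (tool() if T is None else T)@c['T_tool_cam'])
def grab(n,tag):
    K,M=cam2world(n); p,d=optics.read_camera(n)
    cv2.imwrite(f'pics/{tag}.png',p[:,:,::-1]); np.savez(f'{tag}.npz',p=p,d=d,K=K,M=M); return p,d,K,M
def cloud(d,K,M):
    v,u=np.indices(d.shape); X=np.stack([(u-K[0,2])/K[0,0]*d,-(v-K[1,2])/K[1,1]*d,-d],-1)
    return X@M[:3,:3].T+M[:3,3]
E
python3 - <<'E'
from h import *
for n in('scene','side','wrist'):
    print(n,{k:np.round(v,4).tolist() if not isinstance(v,str) else v for k,v in optics.get_calibration(n).items()})
print(status.observe())
a=grab('scene','s0')[0];b=grab('side','d0')[0];grab('wrist','w0')
E
```

```text
pics
scene {'intrinsics': [[539.5155, 0.0, 317.5995], [0.0, 539.5155, 237.7825], [0.0, 0.0, 1.0]], 'world_to_cam': [[-0.6109, 0.7914, -0.0212, 0.3065], [-0.5199, -0.3808, 0.7646, 0.1967], [0.597, 0.4782, 0.6441, -1.733], [0.0, 0.0, 0.0, 1.0]]}
side {'intrinsics': [[501.9035, 0.0, 314.231], [0.0, 501.9035, 233.6479], [0.0, 0.0, 1.0]], 'world_to_cam': [[0.9158, -0.4015, -0.01, -0.4403], [0.195, 0.4228, 0.885, -0.1506], [-0.3511, -0.8124, 0.4655, -1.336], [0.0, 0.0, 0.0, 1.0]]}
wrist {'intrinsics': [[347.9836, 0.0, 320.1896], [0.0, 347.9836, 237.5237], [0.0, 0.0, 1.0]], 'T_tool_cam': [[0.0007, 0.9672, 0.2541, 0.0719], [1.0, -0.0007, -0.0, -0.0], [0.0002, 0.2541, -0.9672, -0.1621], [0.0, 0.0, 0.0, 1.0]]}
{'time': 0.0, 'joints': array([ 1.25038470e+00,  1.24482759e-01,  1.65167221e+00,  8.41430998e-06,
        1.36748306e+00, -8.25916862e-02]), 'joint_velocities': array([ 2.52500258e-04, -1.83388463e-03, -9.57469619e-05,  1.45425086e-03,
       -1.39673053e-03,  2.42888249e-04]), 'effort': array([-1.72050088e-03, -4.17605281e+01, -3.59931850e+01,  7.73150520e-02,
        4.93541826e-02, -1.83745178e-04]), 'ee_pos': array([0.1529537 , 0.63110654, 0.22140255]), 'eef_rot': array([-3.13955492e+00, -1.76949043e-04,  2.90377083e+00]), 'force': array([-1.11149566,  0.45096634,  0.31113018]), 'moment': array([-0.00967815,  0.0295646 , -0.02145082]), 'grip_force': 0.0, 'grip_width': 0.09529691761915379}
```

View pics/s0.png

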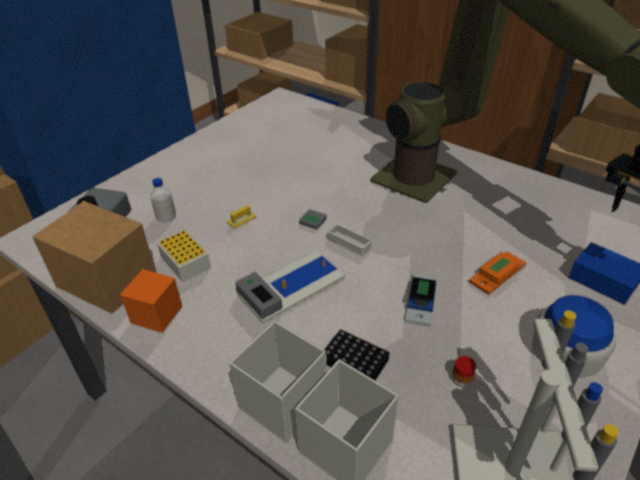

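View pics/d0.png

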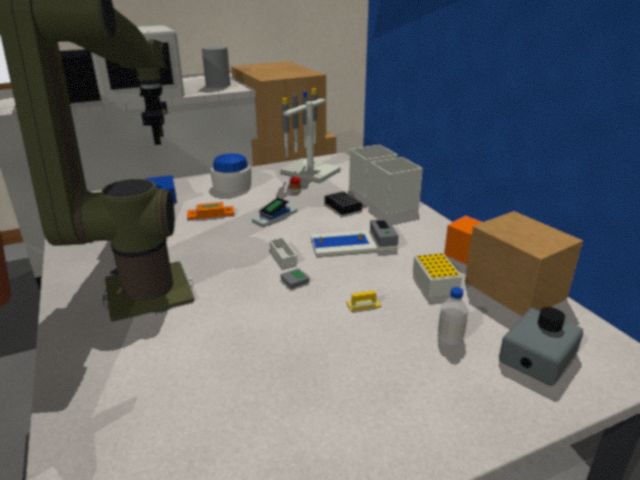

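Scene view: stage at (422,300), orange decoy at (498,271), carrier at (242,217), dock with thin peg ~(323,265) and thick peg ~(284,285), pod at (258,295). The side view agrees. I'll enlarge the key region and compute a cloud.

Run:
```python
from h import *
z=np.load('s0.npz'); p=z['p']; X=cloud(z['d'],z['K'],z['M'])
c=p[200:335,225:450][:,:,::-1]; cv2.imwrite('pics/s0c.png',cv2.resize(c,None,fx=3.5,fy=3.5,interpolation=cv2.INTER_CUBIC))
for n,(u,v) in dict(thin=(323,265),thick=(284,285),stagewin=(422,288),slab=(419,316),slab2=(412,281),handle=(241,213),bench=(380,260),jar=(465,366),rack=(357,354),tro=(348,240),tim=(313,218)).items(): print(n,X[v,u].round(3))
hsv=cv2.cvtColor(p,cv2.COLOR_RGB2HSV)
def rep(n,m):
    m=m&(z['d']>0); P=X[m]; print(n,m.sum(),P.mean(0).round(4),'zmax',np.percentile(P[:,2],[5,50,95]).round(3), 'rect',cv2.minAreaRect(P[:,:2].astype(np.float32)))
u=np.indices(p.shape[:2])[1]; v=np.indices(p.shape[:2])[0]
def box(a,b,c_,d): return (u>a)&(u<b)&(v>c_)&(v<d)
H,S,V=hsv[...,0],hsv[...,1],hsv[...,2]
rep('carrier',box(220,262,200,235)&(H>20)&(H<35)&(S>130))
rep('pad',box(255,345,245,310)&(H>100)&(H<130)&(S>130))
m=box(395,445,265,330)&(X[...,2]>0.006)&(z['d']>0); rep('stage',m)
m=box(225,350,245,325)&(X[...,2]>0.008)&(z['d']>0); rep('dock',m)
```

```text
thin [0.52  0.032 0.02 ]
thick [ 0.636 -0.001  0.021]
stagewin [0.466 0.288 0.046]
slab [ 0.507  0.309 -0.001]
slab2 [0.455 0.255 0.042]
handle [ 0.491 -0.287  0.027]
bench [0.398 0.13  0.001]
jar [0.612 0.47  0.047]
rack [0.707 0.267 0.028]
tro [0.408 0.032 0.028]
tim [ 0.38 -0.11  0.02]
carrier 247 [ 0.4951 -0.2864  0.0198] zmax [0.003 0.021 0.038] rect ((0.49225914478302, -0.2848507761955261), (0.033887095749378204, 0.07952528446912766), 71.63314056396484)
pad 971 [0.5779 0.0131 0.0147] zmax [0.011 0.015 0.018] rect ((0.6053694486618042, 0.0037656575441360474), (0.06608807295560837, 0.2238077074289322), 74.73741149902344)
stage 1232 [0.4798 0.296  0.0284] zmax [0.01  0.026 0.052] rect ((0.4579960107803345, 0.28924331068992615), (0.1744152158498764, 0.10204000771045685), 36.36465072631836)
dock 3753 [0.6331 0.0068 0.0258] zmax [0.011 0.016 0.052] rect ((0.6368542909622192, 0.007080525159835815), (0.42918267846107483, 0.21601587533950806), 11.71308708190918)
```

View pics/s0c.png

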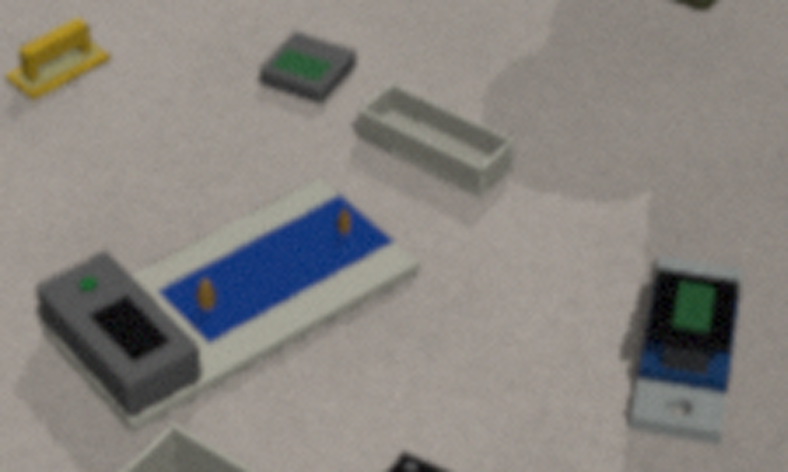

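The crop shows the stage (high end toward the camera, slab with the large hole at (419,316) in the original), the dock with both pegs, and the carrier. I'm moving the wrist above the stage.

```bash
python3 -m pendant '0.095 -0.0434 -0.0283 -0.0033 0 0 0;0.095 -0.0434 -0.0283 -0.0033 0 0 0;0.095 -0.0434 -0.0283 -0.0033 0 0 0;0.095 -0.0434 -0.0283 -0.0033 0 0 0;0.095 -0.0434 -0.0283 -0.0033 0 0 0'; python3 -m pendant '0.095 -0.0434 -0.0283 -0.0033 0 0 0;0.095 -0.0434 -0.0283 -0.0033 0 0 0;0.095 -0.0434 -0.0283 -0.0033 0 0 0;0.095 -0.0434 -0.0283 -0.0033 0 0 0;0.095 0 0 0 0 0 0'
python3 - <<'E'
from h import *
p,d,K,M=grab('wrist','w1'); X=cloud(d,K,M); print(tool().round(3).tolist())
cv2.imwrite('pics/w1c.png',p[:,:,::-1])
E
```

```text
time: 0.78
ee_pos: [0.3315, 0.4416, 0.239]
eef_rot: [-3.141, -0.0, 2.904]
force: [0.7, -0.4, 0.5]
grip_width: 0.0948
grip_force: 0.0
time: 1.4
ee_pos: [0.4745, 0.2899, 0.2523]
eef_rot: [-3.141, 0.0, 2.899]
force: [-0.6, 0.7, -0.0]
grip_width: 0.0951
grip_force: 0.0
[[-0.971, 0.238, -0.001, 0.473], [0.238, 0.971, 0.0, 0.291], [0.001, -0.0, -1.0, 0.252], [0.0, 0.0, 0.0, 1.0]]
```

View pics/w1.png

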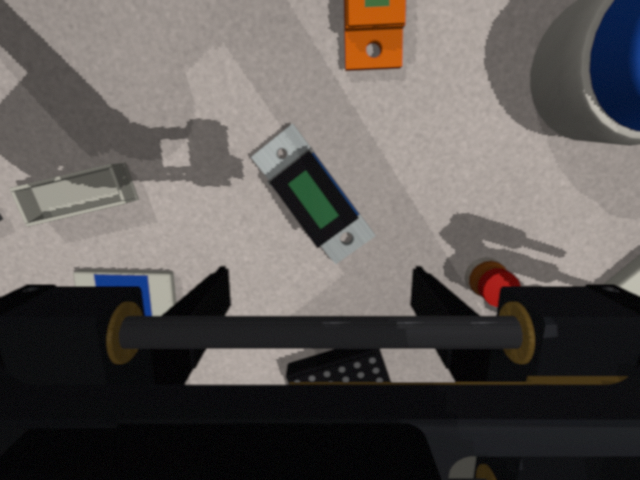

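The wrist view shows the stage: slab ends at (282,153) and (348,238), black face centred at (314,199), dock corner at lower left, rack at (335,370). Measuring holes and face plane.

```bash
cat >> h.py <<'E'
def onplane(u,v,z,K,M):
    r=M[:3,:3]@np.array([(u-K[0,2])/K[0,0],-(v-K[1,2])/K[1,1],-1.]); return M[:3,3]+r*(z-M[2,3])/r[2]
E
python3 - <<'E'
from h import *
z=np.load('w1.npz');p,d,K,M=[z[k] for k in('p','d','K','M')]; X=cloud(d,K,M)
a=onplane(282,153,.012,K,M); b=onplane(348,238,.012,K,M)
print(a,b,np.linalg.norm(b-a),np.degrees(np.arctan2(*(b-a)[1::-1])),(a+b)/2)
print('bench',X[100,450],X[300,300])
for uv in [(282,140),(355,245),(305,165),(335,230),(345,200),(352,210),(322,155)]: print(uv,X[uv[1],uv[0]].round(4))
# face/stage segmentation
v,u=np.indices(d.shape); B=(u>235)&(u<390)&(v>110)&(v<275)&(d>0)
m=B&(X[...,2]>.02); print('high',cv2.minAreaRect(X[m][:,:2].astype(np.float32)))
m=B&(X[...,2]>.006); print('all',cv2.minAreaRect(X[m][:,:2].astype(np.float32)))
m=cv2.fillPoly(np.zeros(d.shape,np.uint8),[np.array([(278,180),(308,160),(350,212),(322,236)])],1)>0
P=X[m&(d>0)]; A=np.c_[P[:,:2],np.ones(len(P))]; c,r,_,_=np.linalg.lstsq(A,P[:,2],rcond=None)
print(c,'slope',np.degrees(np.arctan(np.hypot(*c[:2]))),'dir',np.degrees(np.arctan2(c[1],c[0])),np.std(A@c-P[:,2]),P[:,2].min(),P[:,2].max())
im=p[110:275,240:390,::-1]; cv2.imwrite('pics/w1c.png',cv2.resize(im,None,fx=3.6,fy=3.6,interpolation=cv2.INTER_CUBIC))
E
```

```text
[0.40171748 0.26348946 0.012     ] [0.51588565 0.31377909 0.012     ] 0.12475343668293222 23.77288291880692 [0.45880157 0.28863428 0.012     ]
bench [3.91135872e-01 4.59277897e-01 3.05484964e-04] [ 0.585623    0.23537524 -0.00094032]
(282, 140) [0.3881 0.2672 0.0115]
(355, 245) [0.5265 0.32   0.0116]
(305, 165) [0.4198 0.2865 0.0349]
(335, 230) [0.4924 0.3016 0.0537]
(345, 200) [0.4646 0.3193 0.0477]
(352, 210) [0.4764 0.324  0.0499]
(322, 155) [ 4.149e-01  3.066e-01 -1.000e-04]
high ((0.45759087800979614, 0.28623220324516296), (0.09260265529155731, 0.06199001148343086), 22.89432144165039)
all ((0.45916593074798584, 0.2873622477054596), (0.16023387014865875, 0.06198054552078247), 23.448705673217773)
[ 0.2263974   0.09477735 -0.0879174 ] slope 13.789831620273581 dir 22.715779076038945 0.0007629759489767562 0.031468731719147935 0.05271153710029275
```

View pics/w1c.png

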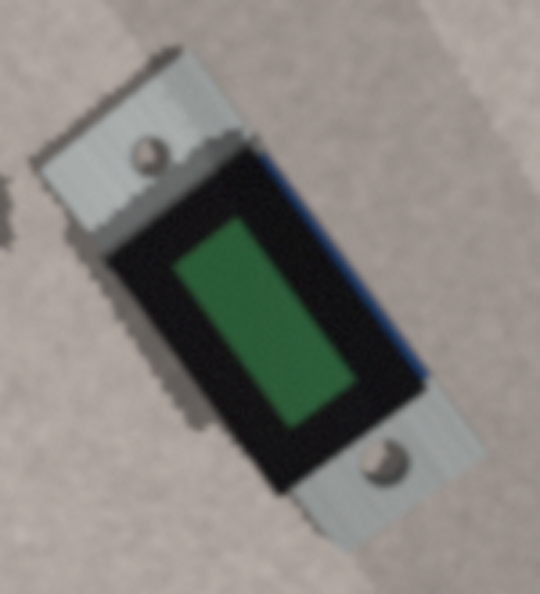

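Stage centre is about (0.459, 0.2875), yaw 23.5°, slope about 13.8°, with the large hole at the high end. I'll look at the dock from above next.

```bash
python3 -m pendant '0.095 -0.0327 -0.0405 0 0 0 0;0.095 -0.0327 -0.0405 0 0 0 0;0.095 -0.0327 -0.0405 0 0 0 0;0.095 -0.0327 -0.0405 0 0 0 0;0.095 -0.0327 -0.0405 0 0 0 0' | tail -0; python3 -m pendant '0.095 -0.0327 -0.0405 0 0 0 2;0.095 0 0 0 0 0 0'
python3 - <<'E'
from h import *
p,d,K,M=grab('wrist','w2'); X=cloud(d,K,M)
E
```

```text
time: 2.33
ee_pos: [0.6066, 0.0086, 0.2516]
eef_rot: [-3.141, -0.001, 2.866]
force: [-0.8, 0.6, 0.9]
grip_width: 0.0951
grip_force: 0.0Exception ignored on flushing sys.stdout:
BrokenPipeError: [Errno 32] Broken pipe
```

View pics/w2.png

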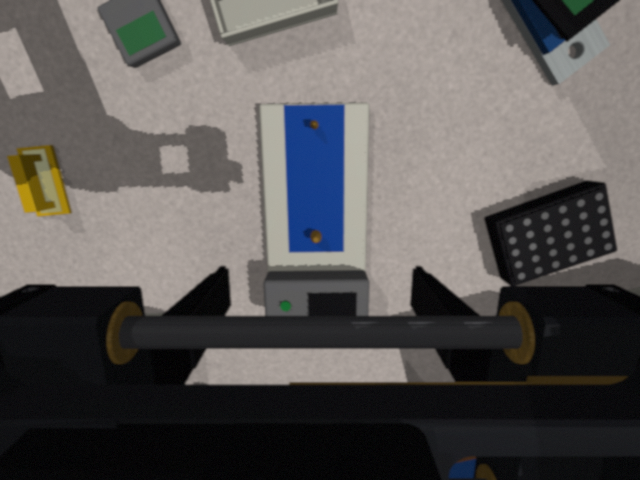

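The wrist view shows the dock: thin peg at (314,125), thick peg at (316,237), and the carrier at (40,180). I'll refine these numerically.

Run:
```python
from h import *
z=np.load('w2.npz');p,d,K,M=[z[k] for k in('p','d','K','M')]; X=cloud(d,K,M)
H,S,V=[x.astype(int) for x in cv2.split(cv2.cvtColor(p,cv2.COLOR_RGB2HSV))]
v,u=np.indices(d.shape); B=(u>290)&(u<340)&(v>108)&(v<249)
peg=B&(H<30)&(S>60)
P=[]
for n,b in(('thin',v<180),('thick',v>=180)):
    m=peg&b; print(n,m.sum(),u[m].min(),u[m].max(),v[m].min(),v[m].max(),X[m][:,2].max().round(4)); Q=X[m]; t=Q[Q[:,2]>.030]; print(' top',len(t),t.mean(0) if len(t) else '')
    P.append(onplane(u[m].mean(),v[m].mean(),.025,K,M))
print(P,np.linalg.norm(P[1]-P[0]),np.degrees(np.arctan2(*(P[1]-P[0])[1::-1])),(P[0]+P[1])/2)
m=(u>240)&(u<380)&(v>90)&(v<330)&(X[...,2]>.008)&(d>0)
r=cv2.minAreaRect(X[m][:,:2].astype(np.float32)); print('slab',r)
m=(u>240)&(u<380)&(v>90)&(v<262)&(X[...,2]>.008)&(X[...,2]<.018)&(d>0); Q=X[m]; 
t=np.radians(-16); e=np.array([np.cos(t),np.sin(t)]); f=np.array([-e[1],e[0]])
print('slab z',np.median(Q[:,2]))
# lateral edges of slab -> axis
s=Q[:,:2]@e; w=Q[:,:2]@f; L=[]
for a in np.arange(s.min()+.015,s.max()-.01,.01):
    k=abs(s-a)<.005; L.append((a,w[k].min(),w[k].max()))
L=np.array(L); c=np.polyfit(L[:,0],(L[:,1]+L[:,2])/2,1); print('width',(L[:,2]-L[:,1]).mean(),'yaw',-16+np.degrees(np.arctan(c[0])),'smin',s.min(), 'centre', e*(s.min()+.085)+f*np.polyval(c,s.min()+.085))
pd=B&(H>100)&(H<130)&(S>120)|peg
print('blue',cv2.minAreaRect(X[((u>270)&(u<360)&(v>90)&(v<262)&(H>100)&(H<130)&(S>120))][:,:2].astype(np.float32)))
# carrier
m=(u<80)&(v>135)&(v<225)&(H>18)&(H<38)&(S>130)&(d>0); Q=X[m]
for lo,hi in((.001,.012),(.028,.045)):
    q=Q[(Q[:,2]>lo)&(Q[:,2]<hi)]; print('car',len(q),np.median(q[:,2]),cv2.minAreaRect(q[:,:2].astype(np.float32)))
m=(u<80)&(v>135)&(v<225)&(X[...,2]>.0035)&(d>0); print(cv2.minAreaRect(X[m][:,:2].astype(np.float32)))
cv2.imwrite('pics/w2c.png',cv2.resize(p[100:260,255:375,::-1],None,fx=3.6,fy=3.6,interpolation=cv2.INTER_CUBIC))
```

```text
thin 37 311 317 121 127 0.0373
 top 33 [0.5141696  0.02770871 0.03291382]
thick 90 311 320 231 242 0.0379
 top 58 [ 0.63223263 -0.00414634  0.03393028]
[array([0.51355274, 0.02765491, 0.025     ]), array([ 0.63259371, -0.00456306,  0.025     ])] 0.12332376051607435 -15.144070576419983 [0.57307323 0.01154592 0.025     ]
slab ((0.6050710082054138, 0.0030087530612945557), (0.12024254351854324, 0.2356090247631073), 74.83832550048828)
slab z 0.01427610885997499
width 0.11901696768349596 yaw -15.100802779036458 smin 0.46307385395933637 centre [0.57346825 0.01153401]
blue ((0.5732587575912476, 0.011568114161491394), (0.06389651447534561, 0.16441789269447327), 75.02841186523438)
car 852 0.005854896932035281 ((0.48792874813079834, -0.2922501564025879), (0.04138502851128578, 0.07910394668579102), 79.8526382446289)
car 1026 0.03556176276366757 ((0.48804786801338196, -0.2924010455608368), (0.0158058051019907, 0.06121808663010597), 80.1352767944336)
((0.4880417585372925, -0.29280954599380493), (0.04180169850587845, 0.08008573204278946), 79.16827392578125)
```

View pics/w2c.png

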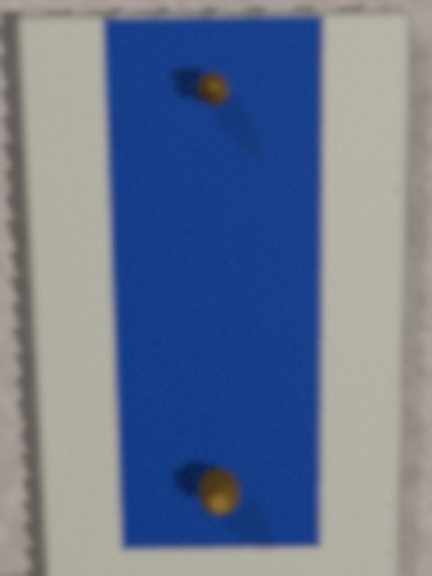

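Dock: origin (0.5733, 0.0116), yaw −15.1°. Peg spacing is 123.3 mm against 124, and slab width is 119 against 120. Carrier is at (0.488, −0.2925), long axis −10°. Next I'll go back to the stage, turned to the grasp yaw, and check once more.

```bash
python3 -m pendant '0.095 0.0343 0.0397 0 0 0 0;0.095 0.0343 0.0397 0 0 0 0;0.095 0.0343 0.0397 0 0 0 0;0.095 0.0343 0.0397 0 0 0 0;0.095 0.0343 0.0397 0 0 0 0' >/dev/null; python3 -m pendant '0.095 0.0343 0.0397 0 0 0 -9.8;0.095 0 0 0 0 0 -9.8;0.095 0 0 0 0 0 -9.8;0.095 0 0 0 0 0 -9.8;0.095 0 0 0 0 0 0'
python3 - <<'E'
from h import *
p,d,K,M=grab('wrist','w3'); X=cloud(d,K,M); v,u=np.indices(d.shape)
B=(u>250)&(u<390)&(v>90)&(v<275)&(d>0)
near=np.hypot(X[...,0]-.459,X[...,1]-.2875)<.1
m=B&near&(X[...,2]>.006); Q=X[m]; r=cv2.minAreaRect(Q[:,:2].astype(np.float32)); print('all',r)
t=np.radians(23.5); e=np.array([np.cos(t),np.sin(t)]); f=np.array([-e[1],e[0]])
q=Q[:,:2]-[.459,.2875]; s=q@e; w=q@f; k=(Q[:,2]<.016)
print('slab ends',np.percentile(s,[.5,99.5]),'w',np.percentile(w[k],[1,99]))
F=(abs(s)<.036)&(abs(w)<.024)&(Q[:,2]>.02); P=Q[F]; A=np.c_[P[:,:2],np.ones(len(P))]; c=np.linalg.lstsq(A,P[:,2],rcond=None)[0]
print(c,'slope',np.degrees(np.arctan(np.hypot(*c[:2]))),'dir',np.degrees(np.arctan2(c[1],c[0])),'z at ctr',c@[.459,.2875,1])
T=tool();print(T[:3,3],np.degrees(np.arctan2(T[1,0],T[0,0])))
cv2.imwrite('pics/w3c.png',cv2.resize(p[100:275,260:380,::-1],None,fx=3.4,fy=3.4,interpolation=cv2.INTER_CUBIC))
E
```

```text
time: 3.62
ee_pos: [0.4705, 0.2961, 0.2522]
eef_rot: [3.141, -0.0, -2.729]
force: [-0.5, -0.4, -0.1]
grip_width: 0.0952
grip_force: 0.0
all ((0.45922714471817017, 0.2873522639274597), (0.16056592762470245, 0.06113947555422783), 22.871410369873047)
slab ends [-0.07935937  0.07866837] w [-0.02980643  0.02924472]
[ 0.22476777  0.0960573  -0.08750389] slope 13.735656593011694 dir 23.14004273146404 z at ctr 0.04328098957978245
[0.47077177 0.29584753 0.25227312] -156.4504749733068
```

View pics/w3c.png

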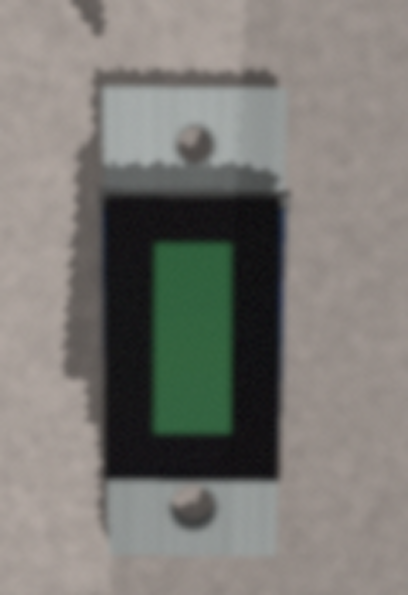

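The holes line up in the same column, so the yaw matches. Descending onto the stage.

```bash
python3 -m pendant '0.095 0.0142 -0.003 0.04 0 0 0;0.095 0 0 0.05 0 0 0;0.095 0 0 0.05 0 0 0;0.095 0 0 0.05 0 0 0;0.095 0 0 0 0 0 0'; python3 -m pendant '0.095 0 0 0.025 0 0 0;0.095 0 0 0.022 0 0 0;0.095 0 0 0 0 0 0;0.055 0 0 0 0 0 0;0.055 0 0 0 0 0 0'; python3 -m pendant '0.05 0 0 0 0 0 0;0.05 0 0 0 0 0 0'
```

```text
time: 4.3
ee_pos: [0.4563, 0.2848, 0.0579]
eef_rot: [-3.141, -0.01, -2.731]
force: [1.5, 0.0, 0.3]
grip_width: 0.0947
grip_force: 0.0
time: 4.92
ee_pos: [0.4616, 0.2869, 0.0174]
eef_rot: [3.141, 0.003, -2.73]
force: [0.1, 0.2, -0.5]
grip_width: 0.0804
grip_force: 0.0
time: 5.18
ee_pos: [0.4605, 0.2864, 0.0158]
eef_rot: [3.141, 0.001, -2.73]
force: [-2.5, 3.1, 2.2]
grip_width: 0.0607
grip_force: 1.7
```

```bash
python3 -m pendant '0.05 0 0 0 0 0 0;0.05 0 0 0 0 0 0;0.05 0 0 0 0 0 0'; python3 -m pendant '0.05 0 0 -0.02 0 0 0;0.05 0 0 -0.03 0 0 0;0.05 0 0 -0.03 0 0 0;0.05 0 0 0 0 0 0;0.05 0 0 0 0 0 0'
```

```text
time: 5.55
ee_pos: [0.4605, 0.2865, 0.0158]
eef_rot: [3.141, 0.0, -2.73]
force: [-2.6, 0.8, 4.7]
grip_width: 0.0597
grip_force: 30.0
time: 6.18
ee_pos: [0.459, 0.2853, 0.093]
eef_rot: [-3.141, -0.004, -2.73]
force: [0.4, 0.4, -4.8]
grip_width: 0.0597
grip_force: 30.0
```

Lifted at about 0.47 kg. I'll turn to the dock's yaw and carry the stage over.

```bash
python3 -m pendant '0.05 0 0 0 0 0 9.675;0.05 0 0 0 0 0 9.675;0.05 0 0 0 0 0 9.675;0.05 0 0 0 0 0 9.675;0.05 0 0 0 0 0 0'; python3 -m pendant '0.05 -0.0304 -0.0391 0 0 0 0;0.05 -0.0304 -0.0391 0 0 0 0;0.05 -0.0304 -0.0391 0 0 0 0;0.05 -0.0304 -0.0391 0 0 0 0;0.05 -0.0304 -0.0391 0 0 0 0'; python3 -m pendant '0.05 -0.0304 -0.0391 0 0 0 0;0.05 0 0 0 0 0 0;0.05 0 0 0 0 0 0;0.05 0 0 0 0 0 0'
python3 - <<'E'
from h import *
p,d,K,M=grab('wrist','w4'); X=cloud(d,K,M)
cv2.imwrite('pics/w4.png',p[:,:,::-1])
s=status.observe();print(s['ee_pos'],np.degrees(s['eef_rot']),s['joints'])
p,d,K,M=grab('side','d4')
a=p[200:280,270:420,::-1]
cv2.imwrite('pics/d4c.png',cv2.resize(a,None,fx=4,fy=4,interpolation=cv2.INTER_CUBIC))
E
```

```text
time: 6.8
ee_pos: [0.4589, 0.2854, 0.0928]
eef_rot: [-3.139, -0.003, 2.88]
force: [0.4, 0.0, -4.2]
grip_width: 0.06
grip_force: 30.0
time: 7.42
ee_pos: [0.5556, 0.0562, 0.0939]
eef_rot: [-3.141, -0.002, 2.881]
force: [0.6, 0.3, -4.9]
grip_width: 0.06
grip_force: 30.0
time: 7.92
ee_pos: [0.5743, 0.0132, 0.0946]
eef_rot: [-3.141, -0.002, 2.88]
force: [0.8, 0.1, -4.8]
grip_width: 0.0598
grip_force: 30.0
[0.5745143  0.01323567 0.09484688] [-1.79996134e+02 -5.63388985e-02  1.65007210e+02] [-7.04331984e-02  7.41012055e-02  1.92896134e+00  1.32830032e-04
  1.13950830e+00 -1.37961160e+00]
```

```bash
python3 -m pendant '0.05 0 -0.0018 0.02 0 0 0;0.05 0 0 0 0 0 0;0.05 0 0 0 0 0 0'
python3 - <<'E'
from h import *
p,d,K,M=grab('wrist','w5'); X=cloud(d,K,M); T=tool(); Y=(X-T[:3,3])@T[:3,:3]  # tool coords
Z=-Y[...,2]  # up rel TCP
H,S,V=[x.astype(int) for x in cv2.split(cv2.cvtColor(p,cv2.COLOR_RGB2HSV))]
ok=(d>0)&(abs(Y[...,1])<.045)&(Y[...,0]>-.09)&(Y[...,0]<.1)
sl=ok&(Z>-.02)&(Z<.005)&(S<60); print('slab px',sl.sum()); Q=Y[sl]
if len(Q): print('x',np.percentile(Q[:,0],[1,50,99]),'y',np.percentile(Q[:,1],[1,99]),'z',np.percentile(-Q[:,2],[5,50,95]))
if len(Q)>50:
    A=np.c_[Q[:,:2],np.ones(len(Q))]; print(np.linalg.lstsq(A,-Q[:,2],rcond=None)[0])
g=ok&(H>40)&(H<85)&(S>80)&(Z>.01)&(Z<.05)
Q=Y[g]; print('green',len(Q)); 
if len(Q)>50:
    A=np.c_[Q[:,:2],np.ones(len(Q))]; c=np.linalg.lstsq(A,-Q[:,2],rcond=None)[0]; print(c,np.degrees(np.arctan(c[:2])),np.percentile(Q,[1,99],axis=0))
E
```

```text
time: 8.4
ee_pos: [0.5743, 0.0105, 0.0747]
eef_rot: [-3.141, -0.001, 2.878]
force: [-0.0, -0.0, -5.4]
grip_width: 0.0597
grip_force: 30.0
slab px 9088
x [0.04777197 0.06560051 0.08121494] y [-0.0293357   0.02999782] z [-0.00542126 -0.00428469 -0.00317889]
[-0.01698243 -0.00182766 -0.00317941]
green 6489
[-0.24208595 -0.00462211  0.02731162] [-13.6086866   -0.26482543] [[-0.02459812 -0.01247617 -0.03371968]
 [ 0.03355158  0.01255378 -0.01861579]]
```

```bash
python3 -m pendant '0.05 0 0.0008 0.018 0 0 0;0.05 0 0 0.01 0 0 0;0.05 0 0 0.004 0 0 0;0.05 0 0 0 0 0 0;0.05 0 0 0 0 0 0'; python3 -m pendant '0.05 0 0 0.004 0 0 0;0.05 0 0 0.003 0 0 0;0.05 0 0 0 0 0 0;0.05 0 0 0 0 0 0'
```

```text
time: 9.07
ee_pos: [0.5754, 0.0111, 0.0438]
eef_rot: [3.141, 0.001, 2.878]
force: [0.6, -0.5, -4.2]
grip_width: 0.06
grip_force: 30.0
time: 9.57
ee_pos: [0.5749, 0.0111, 0.0363]
eef_rot: [-3.142, 0.0, 2.878]
force: [0.6, -0.5, -4.8]
grip_width: 0.0601
grip_force: 30.0
```

```bash
python3 -m pendant '0.05 0 0 0.004 0 0 0;0.05 0 0 0.003 0 0 0;0.05 0 0 0.001 0 0 0;0.05 0 0 0 0 0 0;0.05 0 0 0 0 0 0'
```

```text
time: 10.2
ee_pos: [0.575, 0.0111, 0.0298]
eef_rot: [-3.141, -0.001, 2.878]
force: [-5.8, -0.5, 4.0]
grip_width: 0.06
grip_force: 30.0
```

Contact at the expected height. Release, rise and check.

```bash
python3 -m pendant '0.05 0 0 0.001 0 0 0;0.05 0 0 0 0 0 0;0.08 0 0 0 0 0 0;0.09 0 0 0 0 0 0;0.09 0 0 0 0 0 0'; python3 -m pendant '0.09 0 0 0 0 0 0;0.09 0 0 -0.02 0 0 0;0.09 0 0 -0.05 0 0 0;0.09 -0.01 0 -0.06 0 0 0;0.09 -0.01 0 -0.06 0 0 0';python3 -m pendant '0.09 0 0 -0.03 0 0 0;0.09 0 0 0 0 0 0;0.09 0 0 0 0 0 0'
python3 - <<'E'
from h import *
p,d,K,M=grab('wrist','w6'); X=cloud(d,K,M)
o=np.array([.5733,.0116]); t=np.radians(-15.1); e=np.array([np.cos(t),np.sin(t)]); f=np.array([-e[1],e[0]])
q=X[...,:2]-o; s=q@e; w=q@f; ok=d>0
m=ok&(abs(w)<.04)&(abs(s)<.09)&(X[...,2]>.02)
Q=X[m]; print('rect',cv2.minAreaRect(Q[:,:2].astype(np.float32)))
for n,k in(('low slab',(s>-.078)&(s<-.05)),('high slab',(s>.052)&(s<.078)),('low reader',(abs(w)>.04)&(abs(w)<.055)&(abs(s)<.07))):
    kk=ok&k&((abs(w)<.025)|(n=='low reader'))&(X[...,2]<.035); print(n,kk.sum(),np.median(X[...,2][kk]))
F=ok&(abs(s)<.034)&(abs(w)<.023)&(X[...,2]>.035); P=np.c_[s[F],w[F],X[...,2][F]]; A=np.c_[P[:,:2],np.ones(len(P))]; c=np.linalg.lstsq(A,P[:,2],rcond=None)[0]
print(c,'slope',np.degrees(np.arctan(c[0])),'y-tilt',np.degrees(np.arctan(c[1])))
k=ok&(X[...,2]>.038)&(abs(s)<.07)&(abs(w)<.04); print('face s',np.percentile(s[k],[1,99]),'w',np.percentile(w[k],[1,99]))
print(tool()[:3,3])
E
```

```text
time: 10.82
ee_pos: [0.5753, 0.0111, 0.0275]
eef_rot: [3.141, 0.001, 2.878]
force: [-0.3, 0.5, 0.3]
grip_width: 0.0845
grip_force: 0.0
time: 11.45
ee_pos: [0.5943, 0.0059, 0.2208]
eef_rot: [3.141, 0.002, 2.878]
force: [0.7, -0.7, -0.1]
grip_width: 0.09
grip_force: 0.0
time: 11.82
ee_pos: [0.5936, 0.006, 0.2465]
eef_rot: [-3.141, -0.001, 2.878]
force: [-0.6, 0.4, -0.7]
grip_width: 0.0898
grip_force: 0.0
rect ((0.5738446116447449, 0.011439822614192963), (0.07999738305807114, 0.16025111079216003), 74.76171112060547)
low slab 1331 0.025995020987278794
high slab 896 0.02600089877870909
low reader 3248 0.014027812712459536
[-2.62076942 -0.07085694  0.31364586] slope -69.11477937989281 y-tilt -4.053029653966275
face s [-0.0384565   0.03188851] w [-0.03923156  0.03899149]
[0.59317644 0.00601299 0.24550044]
```

The stage is home: slab top is 26.0 mm at both ends, centre is within 0.6 mm and yaw within 0.2°. On to the carrier.

```bash
python3 -m pendant '0.06 0.0018 -0.0523 0 0 0 0;0.06 0.0018 -0.0523 0 0 0 0;0.06 0.0018 -0.0523 0 0 0 0;0.06 0.0018 -0.0523 0 0 0 0;0.06 0.0018 -0.0523 0 0 0 0' >/dev/null; python3 -m pendant '0.06 0.0018 -0.0523 0 0 0 -5.1;0.06 0 0 0 0 0 0;0.06 0 0 0 0 0 0'
python3 - <<'E'
from h import *
z=np.load('w6.npz');d,K,M=[z[k] for k in('d','K','M')]; X=cloud(d,K,M)
o=np.array([.5738,.0114]); t=np.radians(-15.1); e=np.array([np.cos(t),np.sin(t)]); f=np.array([-e[1],e[0]])
q=X[...,:2]-o; s=q@e; w=q@f
F=(d>0)&(abs(s)<.036)&(abs(w)<.023)&(X[...,2]>.04)&(X[...,2]<.072); A=np.c_[s[F],w[F],np.ones(F.sum())]; c=np.linalg.lstsq(A,X[...,2][F],rcond=None)[0]
print('face',c,np.degrees(np.arctan(c[:2])),F.sum(),np.std(A@c-X[...,2][F]))
p,d,K,M=grab('wrist','w7'); X=cloud(d,K,M)
near=(d>0)&(np.hypot(X[...,0]-.488,X[...,1]+.2925)<.06)
m=near&(X[...,2]>.004)&(X[...,2]<.045); print('plate',cv2.minAreaRect(X[m][:,:2].astype(np.float32)))
m=near&(X[...,2]>.03)&(X[...,2]<.045); print('bar',m.sum(),np.median(X[m][:,2]),cv2.minAreaRect(X[m][:,:2].astype(np.float32)))
T=tool(); print(T[:3,3],np.degrees(np.arctan2(T[1,0],T[0,0])))
z=np.load('s0.npz'); X=cloud(z['d'],z['K'],z['M']); m=(z['d']>0)&(X[...,2]>.07)&(np.hypot(X[...,0]-.488,X[...,1]+.2925)<.25); print('tall',m.sum(),X[m].min(0),X[m].max(0))
E
```

```text
time: 12.88
ee_pos: [0.5014, -0.2935, 0.2456]
eef_rot: [3.14, -0.003, 2.966]
force: [0.4, -0.6, 1.7]
grip_width: 0.06
grip_force: 0.0
face [0.2443257  0.00146814 0.05727   ] [13.72984835  0.08411812] 3321 0.0007762745211134698
plate ((0.4878845810890198, -0.2931641638278961), (0.039710115641355515, 0.07969408482313156), 79.22090911865234)
bar 734 0.03592765579795637 ((0.48736053705215454, -0.2929343283176422), (0.013165811076760292, 0.061523355543613434), 79.75358581542969)
[ 0.50176324 -0.29305832  0.24600629] 169.99562419609137
tall 368 [ 0.58511621 -0.49879271  0.07011508] [ 0.64073044 -0.45143983  0.13406831]
```

Slope is 13.7° and the carrier position is confirmed. Descending on the handle.

```bash
python3 -m pendant '0.06 0.0138 -0.002 0.05 0 0 0;0.06 0 0 0.06 0 0 0;0.06 0 0 0.06 0 0 0;0.06 0 0 0.03 0 0 0;0.06 0 0 0.015 0 0 0'; python3 -m pendant '0.06 0 0 0.012 0 0 0;0.06 0 0 0 0 0 0;0.03 0 0 0 0 0 0;0.005 0 0 0 0 0 0;0.005 0 0 0 0 0 0'; python3 -m pendant '0.005 0 0 0 0 0 0;0.005 0 0 0 0 0 0;0.005 0 0 0 0 0 0;0.005 0 0 0 0 0 0'
```

```text
time: 13.55
ee_pos: [0.4872, -0.2914, 0.0298]
eef_rot: [3.14, -0.004, 2.969]
force: [-0.4, -0.7, 0.3]
grip_width: 0.0598
grip_force: 0.0
time: 14.18
ee_pos: [0.4884, -0.2941, 0.0211]
eef_rot: [-3.141, 0.001, 2.967]
force: [-0.3, -0.2, 0.0]
grip_width: 0.0354
grip_force: 0.0
time: 14.68
ee_pos: [0.488, -0.2938, 0.0204]
eef_rot: [-3.142, -0.0, 2.967]
force: [0.3, 0.7, 1.4]
grip_width: 0.0139
grip_force: 30.0
```

```bash
python3 -m pendant '0.005 0 0 -0.01 0 0 0;0.005 0 0 -0.03 0 0 0;0.005 0 0 -0.03 0 0 0;0.005 0 0 -0.03 0 0 0;0.005 0 0 -0.03 0 0 5.2'; python3 -m pendant '0.005 0.0024 0.0453 0 0 0 0;0.005 0.0024 0.0453 0 0 0 0;0.005 0.0024 0.0453 0 0 0 0;0.005 0.0024 0.0453 0 0 0 0;0.005 0.0024 0.0453 0 0 0 0'; python3 -m pendant '0.005 0.0024 0.0453 0 0 0 0;0.005 0.0024 0.0453 0 0 -6.865 0;0.005 0 0 0 0 -6.865 0;0.005 0 0 0 0 0 0;0.005 0 0 0 0 0 0'
cat > tgt.py <<'E'
from h import *
a=np.radians(13.73); t=np.radians(-15.2); e=np.array([np.cos(t),np.sin(t),0]); zz=np.array([0,0,1.]); n=-np.sin(a)*e+np.cos(a)*zz
F=np.array([.5738,.0114,0])+e*-.0027+zz*.0566; TG=F+n*.0204
xt=-(np.cos(a)*e+np.sin(a)*zz); G=np.c_[xt,np.cross(-n,xt),-n]
T=tool(); print('shift tool',T[:3,:3].T@(TG-T[:3,3]),'turn',np.degrees(R.from_matrix(T[:3,:3].T@G).as_rotvec()),status.observe()['force'])
E
python3 - <<'E'
import tgt
E
```

```text
time: 15.3
ee_pos: [0.4879, -0.2936, 0.1517]
eef_rot: [-3.142, 0.0, 2.873]
force: [-0.5, 0.2, -1.4]
grip_width: 0.0138
grip_force: 30.0
time: 15.92
ee_pos: [0.536, -0.0706, 0.1509]
eef_rot: [3.142, 0.001, 2.876]
force: [0.8, -0.2, -1.7]
grip_width: 0.0137
grip_force: 30.0
time: 16.55
ee_pos: [0.5554, 0.0162, 0.151]
eef_rot: [3.141, 0.239, 2.875]
force: [-0.3, 0.6, -0.7]
grip_width: 0.0141
grip_force: 30.0
shift tool [0.00653631 0.00017581 0.07519761] turn [-0.00814036 -0.02627272 -0.05907282] [-0.30797048  0.62133933 -0.68427817]
```

```bash
python3 -m pendant '0.005 0.0065 0.0002 0.03 0 0 0;0.005 0 0 0.025 0 0 0;0.005 0 0 0 0 0 0;0.005 0 0 0 0 0 0;0.005 0 0 0 0 0 0'
python3 - <<'E'
from h import *
import tgt
p,d,K,M=grab('wrist','w8'); X=cloud(d,K,M); T=tool(); Y=(X-T[:3,3])@T[:3,:3]
H,S,V=[x.astype(int) for x in cv2.split(cv2.cvtColor(p,cv2.COLOR_RGB2HSV))]
ye=(d>0)&(abs(Y[...,1])<.03)&(abs(Y[...,0])<.05)&(Y[...,2]>.008)&(Y[...,2]<.024)&(H>15)&(H<40)&(S>70)
Q=Y[ye]; print('plate',len(Q),np.percentile(Q,[1,50,99],axis=0).round(4).tolist()); A=np.c_[Q[:,:2],np.ones(len(Q))]; print(np.linalg.lstsq(A,Q[:,2],rcond=None)[0])
fa=(d>0)&(abs(Y[...,1])<.035)&(abs(Y[...,0])<.06)&(Y[...,2]>.028)&(Y[...,2]<.055)&(V<60)
Q=Y[fa]; print('face',len(Q),np.percentile(Q,[1,50,99],axis=0).round(4).tolist()); A=np.c_[Q[:,:2],np.ones(len(Q))]; print(np.linalg.lstsq(A,Q[:,2],rcond=None)[0])
cv2.imwrite('pics/w8c.png',cv2.resize(p[60:480,100:540,::-1],None,fx=1.3,fy=1.3))
E
```

```text
time: 17.18
ee_pos: [0.5628, 0.0148, 0.0971]
eef_rot: [3.141, 0.242, 2.875]
force: [0.4, -0.6, -0.4]
grip_width: 0.0135
grip_force: 30.0
shift tool [ 0.00109514 -0.00038797  0.02106931] turn [ 0.02237066  0.13495564 -0.05520694] [ 0.39398482 -0.56354428 -0.42362506]
plate 2764 [[0.0003, -0.0195, 0.01], [0.0278, -0.0006, 0.0141], [0.0402, 0.02, 0.0189]]
[0.01337673 0.00082608 0.0138195 ]
face 2648 [[-0.0117, -0.028, 0.0398], [0.0381, -0.0036, 0.0414], [0.046, 0.0267, 0.0445]]
[ 0.00450416 -0.00279707  0.04137441]
```

View pics/w8c.png

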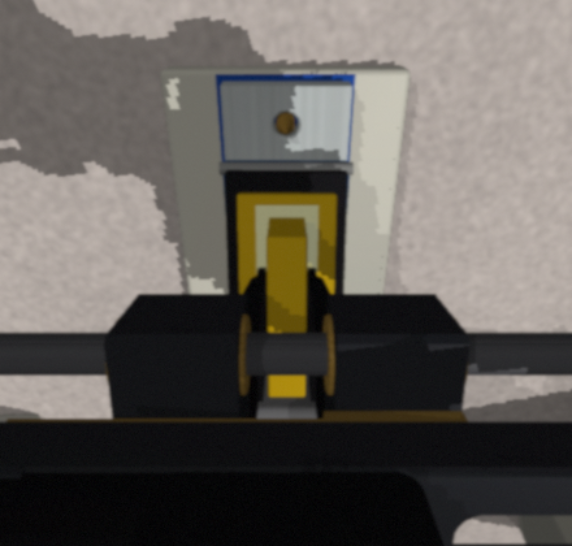

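The view shows the carrier square over the face, both centred on the same columns, with the thin peg visible through the low hole. Closing in gently.

```bash
python3 -m pendant '0.005 0.001 -0.0004 0.012 0 0 0;0.005 0 0 0.005 0 0 0;0.005 0 0 0.002 0 0 0;0.005 0 0 0 0 0 0;0.005 0 0 0 0 0 0'; python3 -m pendant '0.005 0 0 0.001 0 0 0;0.005 0 0 0.0005 0 0 0;0.005 0 0 0 0 0 0;0.005 0 0 0 0 0 0'; python3 -c 'import tgt'
```

```text
time: 17.85
ee_pos: [0.5651, 0.0137, 0.0769]
eef_rot: [3.142, 0.24, 2.876]
force: [-0.6, -0.2, -1.2]
grip_width: 0.0134
grip_force: 30.0
time: 18.35
ee_pos: [0.5654, 0.0137, 0.0758]
eef_rot: [3.142, 0.24, 2.876]
force: [-3.9, 1.4, 5.4]
grip_width: 0.0139
grip_force: 30.0
shift tool [-1.22391791e-03  2.00150396e-06 -2.93450482e-04] turn [-0.00209909  0.01936922 -0.02230759] [-3.88927244  1.38445904  5.40991964]
```

```bash
python3 -m pendant '0.005 0 0 0.0006 0 0 0;0.005 0 0 0 0 0 0;0.005 0 0 0 0 0 0;0.005 0 0 0 0 0 0;0.005 0 0 0 0 0 0'
python3 - <<'E'
from h import *
import tgt
print(status.observe()['moment'])
p,d,K,M=grab('wrist','w9'); X=cloud(d,K,M); T=tool(); Y=(X-T[:3,3])@T[:3,:3]
H,S,V=[x.astype(int) for x in cv2.split(cv2.cvtColor(p,cv2.COLOR_RGB2HSV))]
ye=(d>0)&(abs(Y[...,1])<.03)&(Y[...,0]>.02)&(Y[...,0]<.05)&(Y[...,2]>.008)&(Y[...,2]<.0175)&(H>15)&(H<40)&(S>70)
fa=(d>0)&(abs(Y[...,1])<.035)&(abs(Y[...,0])<.06)&(Y[...,2]>.0175)&(Y[...,2]<.03)&(V<60)
for n,m in(('plate',ye),('face',fa)):
    Q=Y[m]; A=np.c_[Q[:,:2],np.ones(len(Q))]; print(n,len(Q),np.percentile(Q,[1,50,99],axis=0).round(4).tolist(),np.linalg.lstsq(A,Q[:,2],rcond=None)[0].round(4))
o=np.array([.5733,.0116]); t=np.radians(-15.1); e=np.array([np.cos(t),np.sin(t)]); s=(X[...,:2]-o)@e; w=(X[...,:2]-o)@np.array([-e[1],e[0]])
k=(d>0)&(abs(w)<.025)&(s>-.078)&(s<-.05); print('slab z',np.median(X[...,2][k])); k=(d>0)&(abs(w)<.04)&(s<-.06)&(X[...,2]>.021); print('low end s',np.percentile(s[k],1),'w',np.percentile(w[k],[1,99]))
E
```

```text
time: 18.98
ee_pos: [0.5655, 0.0137, 0.0758]
eef_rot: [-3.142, 0.24, 2.876]
force: [-7.3, 0.5, 9.4]
grip_width: 0.0138
grip_force: 30.0
shift tool [-1.19459039e-03 -2.26853899e-05 -3.22763632e-04] turn [-0.00963956 -0.0061171  -0.02064013] [-7.28362805  0.49066442  9.38825829]
[0.05199638 1.00632492 0.00752221]
plate 1774 [[0.0203, -0.0195, 0.0089], [0.0338, -0.0001, 0.0142], [0.0405, 0.0199, 0.0165]] [0.0247 0.0013 0.0133]
face 2731 [[-0.0033, -0.0275, 0.0188], [0.0293, -0.0017, 0.0202], [0.0439, 0.0271, 0.0243]] [ 0.0155 -0.0014  0.02  ]
slab z 0.1713593256215192
low end s -0.07887004541829347 w [-0.03869195  0.03076164]
```

```bash
python3 -m pendant '0.005 0 0 0 0 0 0;0.005 0 0 0 0 0 0'; python3 -c 'from bench import job; print(job.job_done())'
```

```text
time: 19.27
ee_pos: [0.5655, 0.0137, 0.0758]
eef_rot: [-3.142, 0.24, 2.876]
force: [-7.2, -0.5, 10.3]
grip_width: 0.0139
grip_force: 30.0
the job is handed in; nothing more can be done
None
```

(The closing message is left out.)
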